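# Load a seal roll and set the unwinder's ratchet brake

### The arm

A 6-joint arm with a two-finger parallel gripper is mounted at the origin on a cart in front of the work surface, level with it; the furniture and walls round the work are solid. World frame = base frame: x ahead of the robot, y to its left, z up, the work surface at z = 0. Lengths are in m, angles in degrees, forces in N, time in s.
With the tool pointing down it reaches from about 0.4 to 0.825 m from the base axis. Payload 7 kg.
Tool frame: the origin (TCP) lies midway between the tips of the shut fingers; the grasp point (between the pads) lies 19 mm behind it; z points along the fingers, y is the line along which they close (so a half turn about z gives the same grasp; the last joint's range is limited). The gripper opens to 88 mm and grips with 3 to 60 N. Pads are 19 mm wide; open, the fingers measure 130 mm over their backs; the gripper's body (78 mm by 193 mm) begins 47 mm behind the grasp point.
Start: joints at [90.476, 20.546, 0.682, 0, -70.136, -16.507], TCP at [0.186, 0.649, 0.227] pointing down, gripper open.
Joint ranges: [-176.03, 176.03], [-82.01, 121.73], [-58.28, 71.71], [-173.87, 95.51], [-174.79, -0.11], [-173.66, 173.66]. Speed limits (degrees/s): [136.94, 136.94, 172.46, 180, 180, 180].

### API

Orientations are given as [roll, pitch, yaw] about the fixed x, y, z axes, in that order (R = Rz(yaw) Ry(pitch) Rx(roll)).
In Python, from plant import ctrl gives the robot as it stands. The module is installed in compiled form; this text tells all that it offers.
- The arm moves only by the tool send_rows, never from a script. Its argument "plan" is a list that holds one entry, the list of rows, each a list of 6 numbers: the shift along the tool's x, y, z in fractions of the full range, 1 being 60 cm, then the turn, a rotation vector about the tool's x, y, z in parts of the range, where 1.0 means 180 degrees. A call has 1 to 8 rows; each row is the pose to reach, as a shift and turn from the pose commanded when the call began, along the tool's axes at that moment; what a row does not reach only later rows make up. A row lasts 1/12 s, in which the tool goes at most 41.7 mm and 7.16 degrees, less where a joint would pass 70% of its speed; a pose out of reach is approached as far as the arm can. A shift or turn number past 1, either way, is cut back to 1. A call with a gripper value outside its range is refused whole. "fingers" is the opening, from 0 (shut) to 1 (fully open), set as the call begins (left out, the last holds). The fingers move at their own pace and stop on an object; the grip force is fixed at half the most. Time passes only in rows, so rows that repeat a pose let the fingers close. It gives the time, the measured TCP pose, the force, the opening and the grip force at its end, in the units of the state.
- ctrl.get_obs(): the state, without advancing time (a new reading comes with each control period).
- ctrl.snapshot(name): name is "side" or "top"; returns a dict with "img" (420x560x3 uint8, red, green, blue), "K" (3x3 intrinsics, pixels), "pose" (4x4, takes a point from camera to world coordinates). Camera axes: x right, y down, z forward; pixel columns grow to the right and rows downward; lengths in m; the calibration is good to about 2 mm. A picture is of the moment at which its call begins. There is no depth.
- ctrl.close_job(): hands the job in; it is judged then, once.
The state is a dict: "clock": time; "joint_pos": joint angles; "qvel": joint speeds; "tau": joint torques, N m; "tool_pos": TCP position; "orientation": TCP orientation; "force": force on the tool from outside, world axes, zero at the start; "moment": the same for the moment, N m; "opening": finger opening in m; "gripper_force": force on a finger pad.
Only numpy, scipy, OpenCV 4.12 (cv2) and the standard library are available. Lean on these libraries where they do the work, as an engineer would, in place of code of your own. Each camera call takes 0.05 s, during which the arm holds its last target. There are 200 camera calls.

### The job

The last roll on the seal unwinder has run out: push the red post of the pawl's tail aside until the brake springs right back, then lower the roll of seals over the hub until it lies flat on the rest plate. Then wind the wing knob clockwise until the shoe comes firmly up against the roll and on until the pawl drops into the second tooth after that, but no further, or the shoe dents the roll; let go with the pawl holding, and leave everything else on the table where it is.

Things in the scene. Friction and masses are not known exactly. Their poses are not given: they have to be found in the camera images.
- unwinder: Bench unwinder for rolls of seals, fixed to the table: grey base plate 130 (x) x 310 (y) x 8 mm. Origin under its middle (4 mm off), at table height. y runs along the plate, from the blue gear housing (x -41 to +49, y -140 to -34, top z 44) to the hub at the +y end; x points away from the robot. A 15 mm guide roller, top z 40, stands at x +53, y +116.
- seat (a point): Middle of the steel rest plate (84 mm round, top at z 12) at unwinder x 0, y +85: the roll's underside belongs here. On it stands the black hub, 33 mm diameter, 14 mm high, its top 4 mm tapering to 27 mm; the roll has 1.5 mm play round it. The brake shoe comes from the -y side; the hub's +y side is clear.
- brake: Shoe brake with its moving parts (knob, ratchet wheel, pawl, rack, sprung shoe); origin and axes as unwinder. The knob drives the rack to +y, 14 mm per rad (7.3 mm a tooth). Against the roll the shoe's spring starts at 3 N and adds 0.73 N per mm: at the knob 0.04 N m at the touch, then 0.075 N m more per tooth. Before that the shoe slides the roll through its play with about 1 N.
- rack_bush (a point): Where the rack leaves the housing (unwinder x 0, y -33, z 20), pointing at the hub. The shoe (black rubber face 28 mm wide, z 14 to 26) is clamped on the rack at a reach that differs each time: backed right off it stands 4 to 18 mm clear of a seated roll, so the tooth at which it meets the roll is not known beforehand; no reading tells the shoe's place, it is felt at the knob or seen.
- knob (a joint): Turn of wing knob and ratchet wheel, rad, growing clockwise from above (shoe moves in). 0: backed off, at the stop; end 2.8. The pawl drops in and holds at 0.45, 0.97, 1.50, 2.02, 2.54 (teeth 1 to 5; turn 0.06 to 0.1 past for it to drop); let go between, the knob springs back a tooth. Starts at tooth 3. Free of the roll it takes 0.05 to 0.08 N m to hold between teeth, 0.10 to 0.15 to turn.
- knob_grip (a point): Middle of the knob's black wing, on the knob axis at unwinder x +12, y -88, z 76. The wing is a bar 52 mm long (the point's x axis, along the unwinder's x when the knob reads 0; white line on top), 15 mm thick (point's y), z 63 to 89; grip it across its thickness. Below it: 34 mm collar, 63 mm ratchet wheel (z 46 to 56). Turns with the knob.
- pawl (a joint): Swing of the pawl, rad: about 0 in a tooth, 0.17 when its nose clears the teeth, 0.30 at its stop. A spring drives it back in.
- pawl_post (a point): Middle of the red cap on the pawl's tail post: 15 mm diameter, z 63 to 85, at unwinder x -36, y -154 when the pawl is in a tooth. Pushed 6 to 9 mm to the unwinder's +x (about 4 N; stop at 10 mm) it lifts the pawl out; hold it about a second while the knob spins back to 0. The space on its -x side is free.
- seal_roll: Part-used roll of round gold seals, lying flat: 72 mm outside diameter, 32 mm high, 36 mm hole right through, wall 18 mm, 0.14 kg. Origin: centre of its underside, z up. Take it across the wall, one finger in the hole, fingertips at least 16 mm above its underside so that they clear the hub.
- screwdriver: Bystander, to be left alone: red-handled screwdriver, 200 mm long. Origin: centre of its underside.
Not all that is in view belongs to the job. What is shaped like the seal_roll but orange is not meant.

How it is judged:
By the outcome, as a careful person would: the job done as asked, in the order asked, and still so for the second after the job is handed in, with the robot touching nothing.
It also fails if it takes over 72 s, if anything falls off the work surface, if the arm or the gripper's body presses on something with over 40 N, if the wrist force passes 120 N, or if a joint passes its speed limit or range.

## Working session

There is one attempt and no reset: what is moved stays moved. The work goes in short steps, Python scripts to look and compute and a tool call to move; the robot and the scene stay as the last step left them, time stands still between calls to the robot, and variables do not carry over. Pictures are saved under pics/ and viewed, at most 10 in all, crops included, and the job is handed in when it is done.

Besides the shell and the picture viewer there is one more tool, called after "Request:" by a JSON object that holds its "op" and its "data", one argument or row to a line. send_rows: Moves the arm, as the interface text tells. Its arguments: {"type":"object","properties":{"plan":{"type":"array","items":{"type":"array","items":{"type":"array","items":{"type":"number"}}}},"fingers":{"type":"number"}},"required":["plan"]}

```bash
mkdir -p pics
python3 - <<'E'
from plant import ctrl
import cv2,numpy as np
np.set_printoptions(precision=4,suppress=True)
for n in("top","side"):
    s=ctrl.snapshot(n);cv2.imwrite(f"pics/{n}0.png",s["img"][:,:,::-1]);print(n,s["K"],s["pose"])
    np.savez(f"{n}0.npz",**s)
print(ctrl.get_obs())
E
```

```text
top [[393.1791   0.     283.3825]
 [  0.     393.1791 208.9903]
 [  0.       0.       1.    ]] [[-0.0118 -0.9912  0.1321  0.3289]
 [-0.9995  0.0079 -0.0298 -0.0221]
 [ 0.0284 -0.1324 -0.9908  0.9208]
 [ 0.      0.      0.      1.    ]]
side [[433.7848   0.     286.2518]
 [  0.     433.7848 213.288 ]
 [  0.       0.       1.    ]] [[ 0.9527 -0.1814  0.244   0.2184]
 [-0.3035 -0.6155  0.7274 -0.764 ]
 [ 0.0183 -0.767  -0.6414  0.735 ]
 [ 0.      0.      0.      1.    ]]
{'clock': 0.1, 'joint_pos': array([ 90.476 ,  20.5889,   0.6397,  -0.0191, -70.1355, -16.5057]), 'qvel': array([ 0.076 , -0.0697,  0.2598,  0.0434, -0.0026,  0.1197]), 'tau': array([ -0.0013, -58.4159,  29.3753,   7.0154,   0.0102,  -0.0001]), 'tool_pos': array([0.1863, 0.6483, 0.2257]), 'orientation': array([179.9137,  -0.0069, -16.0362]), 'force': array([ 0.2521, -0.1206,  0.3477]), 'moment': array([-0.0091,  0.0017, -0.0442]), 'gripper_force': 0.0, 'opening': 0.08787762014084369}
```

View pics/top0.png

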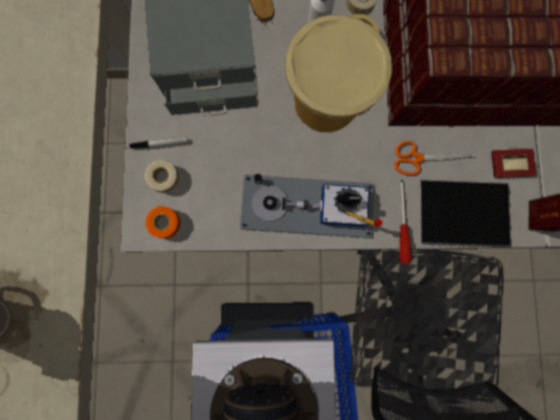

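View pics/side0.png

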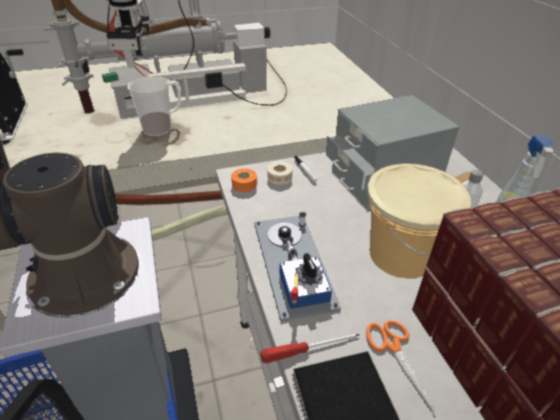

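The top view shows the unwinder at about (310,205), with its hub at (270,203), knob at (347,198) and red post at (378,223). The pale roll is at (161,176) and the orange decoy at (163,222). The side view agrees.

```bash
cat > h.py <<'E'
import numpy as np,cv2
def ray(s,u,v):
    d=s["pose"][:3,:3]@np.linalg.inv(s["K"])@np.array([u,v,1.]);return s["pose"][:3,3],d
def onz(s,u,v,z):
    o,d=ray(s,u,v);return o+d*(z-o[2])/d[2]
def proj(s,p):
    c=s["pose"][:3,:3].T@(np.asarray(p)-s["pose"][:3,3]);c=s["K"]@c;return c[:2]/c[2]
E
python3 - <<'E'
from h import *
np.set_printoptions(precision=4,suppress=True)
t=dict(np.load("top0.npz"));s=dict(np.load("side0.npz"))
a=cv2.resize(t["img"][140:260,120:440],None,fx=2.5,fy=2.5,interpolation=cv2.INTER_CUBIC)
b=cv2.resize(s["img"][150:330,220:360],None,fx=3,fy=3,interpolation=cv2.INTER_CUBIC)
cv2.imwrite("pics/ct.png",a[:,:,::-1]);cv2.imwrite("pics/cs.png",b[:,:,::-1])
for c in[(161,176),(163,222)]:print(onz(t,*c,.032))
for n,k,box in(("top",t,(365,390,215,232)),("side",s,(285,305,280,302))):
    h=cv2.cvtColor(k["img"],cv2.COLOR_RGB2HSV);m=((h[...,0]<6)|(h[...,0]>174))&(h[...,1]>150)&(h[...,2]>90)
    x0,x1,y0,y1=box;ys,xs=np.nonzero(m[y0:y1,x0:x1]);print(n,len(xs),xs.mean()+x0,ys.mean()+y0,onz(k,xs.mean()+x0,ys.mean()+y0,.08))
E
```

```text
[0.5258 0.2303 0.032 ]
[0.4201 0.2227 0.032 ]
top 38 377.8157894736842 222.07894736842104 [ 0.4109 -0.2514  0.08  ]
side 48 294.1041666666667 293.6458333333333 [ 0.4088 -0.2556  0.08  ]
```

View pics/ct.png

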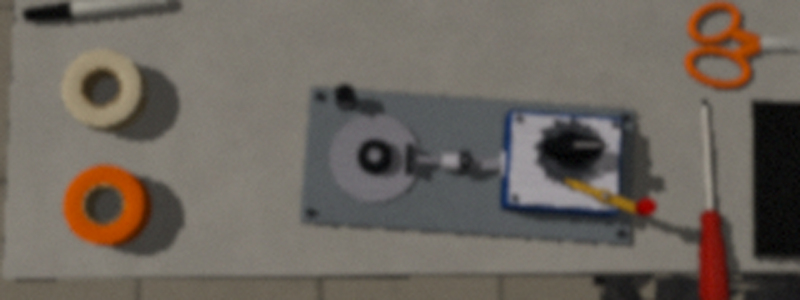

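View pics/cs.png

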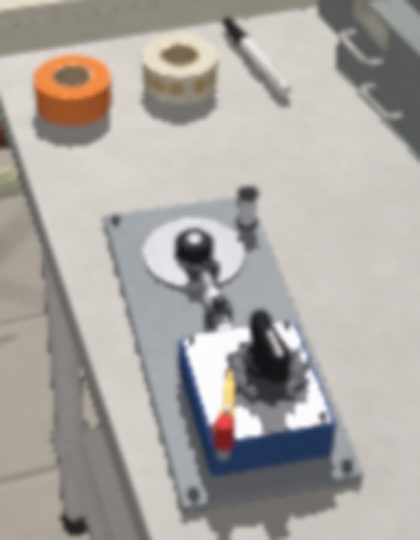

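The top crop shows the cream roll with its hole at (103,88), the rest plate and hub at (375,157), the knob at (570,150) and the red cap at (646,206). The side crop shows gold dots on the cream roll, so it is the seal roll. Next I'll fit the unwinder pose.

```bash
cat >> h.py <<'E'
def tri(s1,p1,s2,p2):
    A=np.zeros((3,3));b=np.zeros(3);L=[]
    for s,p in((s1,p1),(s2,p2)):
        o,d=ray(s,*p);d=d/np.linalg.norm(d);P=np.eye(3)-np.outer(d,d);A+=P;b+=P@o;L.append((P,o))
    X=np.linalg.solve(A,b);return X,[np.linalg.norm(P@(X-o)) for P,o in L]
E
python3 - <<'E'
from h import *
np.set_printoptions(precision=4,suppress=True)
t=dict(np.load("top0.npz"));s=dict(np.load("side0.npz"))
f=lambda x,y:((x+.5)/2.5-.5+120,(y+.5)/2.5-.5+140)
g=lambda x,y:((x+.5)/3-.5+220,(y+.5)/3-.5+150)
print("plate", [onz(t,*f(*c),.008)[:2] for c in[(313,88),(636,111),(632,243),(302,222)]])
print("plate side",[onz(s,*g(*c),.008)[:2] for c in[(255,200),(362,478),(187,517),(106,216)]])
print("red tri",tri(t,(377.8,222.1),s,(294.1,293.6)))
# masks
h=cv2.cvtColor(t["img"],cv2.COLOR_RGB2HSV);H=cv2.cvtColor(s["img"],cv2.COLOR_RGB2HSV)
for n,k,hh,(x0,x1,y0,y1) in(("top",t,h,(250,292,180,224)),("side",s,H,(262,306,218,252))):
    m=np.zeros(hh.shape[:2],np.uint8);m[y0:y1,x0:x1]=(hh[y0:y1,x0:x1,2]>(150 if n=="top" else 175))
    print(n,"plate med",np.median(k["img"][y0:y1,x0:x1].reshape(-1,3),0))
    c=max(cv2.findContours(m,0,1)[0],key=cv2.contourArea);c=cv2.convexHull(c);e=cv2.fitEllipse(c);print(e,onz(k,*e[0],.012))
# rolls: cream
for n,k,hh,(x0,x1,y0,y1) in(("top",t,h,(140,183,155,196)),("side",s,H,(264,294,158,188))):
    sub=k["img"][y0:y1,x0:x1].astype(int);m=((sub[...,0]-sub[...,2]>22)).astype(np.uint8)
    c,hi=cv2.findContours(m,cv2.RETR_CCOMP,1);
    for q,r in zip(c,hi[0]):
        if cv2.contourArea(q)>15 and len(q)>5:
            e=cv2.fitEllipse(q);u,v=e[0][0]+x0,e[0][1]+y0;print(n,"hole" if r[3]>=0 else "out",(u,v),e[1],onz(k,u,v,.032))
E
```

```text
plate [array([0.5327, 0.0405]), array([ 0.5087, -0.2661]), array([ 0.3832, -0.257 ]), array([0.4058, 0.0506])]
plate side [array([0.5371, 0.0353]), array([ 0.5087, -0.266 ]), array([ 0.3834, -0.2617]), array([0.4084, 0.0513])]
red tri (array([ 0.4106, -0.2524,  0.0759]), [np.float64(0.0006110311276457984), np.float64(0.000611031127645815)])
top plate med [85. 89. 91.]Traceback (most recent call last):
  File "<stdin>", line 14, in <module>
ValueError: max() iterable argument is empty
```

Run:
```python
from h import *
np.set_printoptions(precision=4,suppress=True)
t=dict(np.load("top0.npz"));s=dict(np.load("side0.npz"))
h=cv2.cvtColor(t["img"],cv2.COLOR_RGB2HSV);H=cv2.cvtColor(s["img"],cv2.COLOR_RGB2HSV)
def show(n,k,m,off,z,amin=15):
    c,hi=cv2.findContours(m.astype(np.uint8),cv2.RETR_CCOMP,1)
    for q,r in zip(c,hi[0]):
        if cv2.contourArea(q)>amin and len(q)>5:
            qq=cv2.convexHull(q);e=cv2.fitEllipse(qq);u,v=e[0][0]+off[0],e[0][1]+off[1]
            print(n,"hole" if r[3]>=0 else "out",np.round((u,v,*e[1]),1),onz(k,u,v,z)[:2])
for n,k,hh,(x0,x1,y0,y1) in(("top",t,h,(250,286,182,224)),("side",s,H,(264,304,218,250))):
    v=hh[y0:y1,x0:x1,2];print(np.percentile(v,[10,50,60,70,80,90]))
    th=cv2.threshold(v[v>70].reshape(-1,1),0,255,cv2.THRESH_OTSU)[0]
    show(n+" rest",k,v>th,(x0,y0),.012,100)
    show(n+" hub",k,v<45,(x0,y0),.026)
for n,k,hh,(x0,x1,y0,y1) in(("top",t,h,(140,183,155,196)),("side",s,H,(264,294,158,188))):
    sub=k["img"][y0:y1,x0:x1].astype(int);show(n+" roll",k,sub[...,0]-sub[...,2]>20,(x0,y0),.032)
# knob wing + white line in top
v=h[185:216,330:365];print("wing");show("wing",t,v[...,2]<35,(330,185),.089)
```

```text
[ 47.  92. 100. 108. 110. 112.]
top rest out [268.8 202.6  34.6  34.8] [ 0.4654 -0.0155]
top hub out [270.  202.4  12.8  13.4] [ 0.4637 -0.0185]
top hub hole [269.4 201.5   7.3   7.6] [ 0.4659 -0.0169]
[ 90.9 174.  176.  198.  223.  229. ]
side rest out [282.4 237.2  41.8  63. ] [ 0.4568 -0.028 ]
side hub out [284.3 233.8   6.7   9.6] [ 0.4602 -0.032 ]
top roll out [160.8 175.3  32.5  34.7] [0.5275 0.2307]
top roll hole [161.  175.1  11.5  13.2] [0.5278 0.2304]
side roll out [279.4 172.   22.7  26.4] [0.5228 0.2137]
wing
wing out [348.1 199.7  14.9  22.3] [ 0.4589 -0.1866]
```

Measured results:
- **Unwinder:** origin at about (0.458, -0.102), yaw -4.3°. The seat and post measurements agree on this.
- **Roll:** at about (0.528, 0.231).

I'll write a move-delta helper, then start moving.

```bash
cat > go.py <<'E'
import sys,numpy as np
from plant import ctrl
from scipy.spatial.transform import Rotation as R
# usage: go.py x y z yaw  -> tool-frame shift (cm) and rotvec (deg)
o=ctrl.get_obs();Rm=R.from_euler("xyz",o["orientation"],degrees=True)
a=[float(x) for x in sys.argv[1:]]
np.set_printoptions(precision=2,suppress=True)
print("t",o["clock"],"p",o["tool_pos"]*1000,"rpy",o["orientation"],"F",o["force"],"M",np.round(o["moment"],3),"open",o["opening"],"q",o["joint_pos"])
if a:
    print("shift cm",Rm.inv().apply(np.array(a[:3])-o["tool_pos"])*100,"rot",(Rm.inv()*R.from_euler("xyz",[180,0,a[3]],degrees=True)).as_rotvec(degrees=True))
E
python3 go.py .50 .30 .20 -4.3
python3 - <<'E'
from h import *
t=dict(np.load("top0.npz"))
for z in(0,.2,.25):print(z,[onz(t,*p,z)[:2] for p in((338,118),(325,131),(287,65),(212,112))])
E
```

```text
t 0.1 p [186.3  648.33 225.7 ] rpy [179.91  -0.01 -16.04] F [ 0.25 -0.12  0.35] M [-0.01  0.   -0.04] open 0.08787762014084369 q [ 90.48  20.59   0.64  -0.02 -70.14 -16.51]
shift cm [39.77 24.81  2.61] rot [  0.09   0.   -11.74]
0 [array([ 0.67547289, -0.1862185 ]), array([ 0.64254482, -0.15341283]), array([ 0.81276396, -0.06299863]), array([0.69097819, 0.12105365])]
0.2 [array([ 0.60020435, -0.15057197]), array([ 0.57442846, -0.12489189]), array([ 0.70767496, -0.0541162 ]), array([0.6123418 , 0.08995881])]
0.25 [array([ 0.58138721, -0.14166034]), array([ 0.55739937, -0.11776166]), array([ 0.68140272, -0.0518956 ]), array([0.5926827, 0.0821851])]
```

Careful with the scale: shifts go in shares of 60 cm and turns go in shares of 180 degrees. That gives: 39.8 cm / 60 = 0.6633, 24.8 cm / 60 = 0.4133, -11.7 degrees / 180 = -0.065.

Request:
{"op": "send_rows", "data": {
  "plan": [
    [[0.6633, 0.4133, 0.0433, 0, 0, -0.065], [0.6633, 0.4133, 0.0433, 0, 0, -0.065], [0.6633, 0.4133, 0.0433, 0, 0, -0.065], [0.6633, 0.4133, 0.0433, 0, 0, -0.065], [0.6633, 0.4133, 0.0433, 0, 0, -0.065], [0.6633, 0.4133, 0.0433, 0, 0, -0.065], [0.6633, 0.4133, 0.0433, 0, 0, -0.065], [0.6633, 0.4133, 0.0433, 0, 0, -0.065]]
  ],
  "fingers": 0
}}

```text
clock: 0.77
tool_pos: [0.4101, 0.3997, 0.2079]
orientation: [180.0, 0.0, -4.3]
force: [0.0, 0.9, 0.5]
opening: 0.0399
gripper_force: 0.0
```

```bash
python3 go.py .46 .10 .20 -4.3
```

```text
t 0.7667 p [410.09 399.69 207.91] rpy [179.99   0.01  -4.31] F [0.02 0.92 0.52] M [ 0.06 -0.12  0.03] open 0.039851029469246686 q [ 63.83  11.73 -14.08  -0.01 -64.2   21.86]
shift cm [ 7.23 29.51  0.79] rot [ 0.01  0.01 -0.01]
```

To row units: 29.5 cm / 60 = 0.4917, 7.2 cm / 60 = 0.12.

Request:
{"op": "send_rows", "data": {
  "plan": [
    [[0.12, 0.4917, 0.0133, 0, 0, 0], [0.12, 0.4917, 0.0133, 0, 0, 0], [0.12, 0.4917, 0.0133, 0, 0, 0], [0.12, 0.4917, 0.0133, 0, 0, 0], [0.12, 0.4917, 0.0133, 0, 0, 0], [0.12, 0.4917, 0.0133, 0, 0, 0], [0.12, 0.4917, 0.0133, 0, 0, 0], [0.12, 0.4917, 0.0133, 0, 0, 0]]
  ]
}}

```text
clock: 1.43
tool_pos: [0.4581, 0.0977, 0.1998]
orientation: [180.0, 0.1, -4.5]
force: [-0.4, -0.6, -0.4]
opening: 0.0006
gripper_force: 0.0
```

To row units: 35.5 cm / 60 = 0.5917, -4.8 cm / 60 = -0.08.

Request:
{"op": "send_rows", "data": {
  "plan": [
    [[-0.08, 0.5917, 0.0333, 0, 0, 0], [-0.08, 0.5917, 0.0333, 0, 0, 0], [-0.08, 0.5917, 0.0333, 0, 0, 0], [-0.08, 0.5917, 0.0333, 0, 0, 0], [-0.08, 0.5917, 0.0333, 0, 0, 0], [-0.08, 0.5917, 0.0333, 0, 0, 0], [-0.08, 0.5917, 0.0333, 0, 0, 0], [-0.08, 0.5917, 0.0333, 0, 0, 0]]
  ]
}}

```text
clock: 2.1
tool_pos: [0.3885, -0.2252, 0.1816]
orientation: [-180.0, -0.0, -4.3]
force: [1.8, 0.7, -0.2]
opening: 0.0003
gripper_force: 0.0
```

```bash
python3 go.py .3836 -.2504 .069 -4.3
```

```text
t 2.1 p [ 388.54 -225.24  181.64] rpy [-180.     -0.04   -4.3 ] F [ 1.84  0.74 -0.24] M [ 0.02 -0.22  0.01] open 0.0002612591284469535 q [ -4.82   0.91 -30.35  -0.   -58.69  90.52]
shift cm [-0.31  2.55 11.26] rot [-0.   -0.04 -0.  ]
```

To row units: 11.2 cm / 60 = 0.1867, 8 cm / 60 = 0.1333.

Request:
{"op": "send_rows", "data": {
  "plan": [
    [[-0.005, 0.0417, 0.0667, 0, 0, 0], [-0.005, 0.0417, 0.1333, 0, 0, 0], [-0.005, 0.0417, 0.1867, 0, 0, 0], [-0.005, 0.0417, 0.1867, 0, 0, 0], [-0.005, 0.0417, 0.1867, 0, 0, 0]]
  ]
}}

```text
clock: 2.52
tool_pos: [0.3832, -0.2482, 0.0686]
orientation: [-180.0, 0.3, -4.3]
force: [0.6, -0.7, 0.3]
opening: 0.0005
gripper_force: 0.0
```

```bash
python3 - <<'E'
from plant import ctrl
import cv2
s=ctrl.snapshot("side");cv2.imwrite("pics/s1.png",cv2.resize(s["img"][190:330,220:360],None,fx=4,fy=4,interpolation=cv2.INTER_CUBIC)[:,:,::-1])
E
python3 go.py .3936 -.2504 .069 -4.3
```

```text
t 2.5667 p [ 385.03 -248.38   70.36] rpy [179.97   0.05  -4.28] F [-0.32 -0.19  1.09] M [-0.01 -0.08 -0.01] open 0.0001528287458924795 q [ -8.05   9.99 -37.73   0.05 -42.33  93.73]
shift cm [0.87 0.14 0.14] rot [0.03 0.05 0.02]
```

View pics/s1.png

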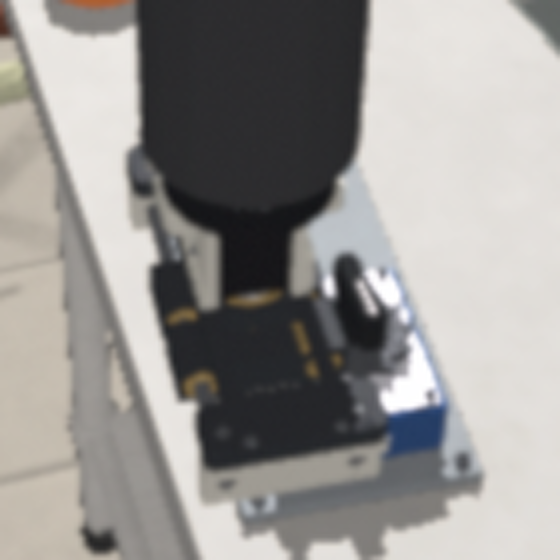

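The view is blocked: the gripper body covers the post and clears the knob at (360,300). I'll push by feel.

To row units: 1.2 cm / 60 = 0.02, 0.9 cm / 60 = 0.015.

Request:
{"op": "send_rows", "data": {
  "plan": [
    [[0.0083, 0.0017, 0.0017, 0, 0, 0], [0.015, 0.0017, 0.0017, 0, 0, 0], [0.02, 0.0017, 0.0017, 0, 0, 0], [0.02, 0.0017, 0.0017, 0, 0, 0]]
  ]
}}

```text
clock: 2.9
tool_pos: [0.3965, -0.2507, 0.0703]
orientation: [179.9, 0.0, -4.3]
force: [-5.3, -5.9, 4.0]
opening: 0.0004
gripper_force: 3.6
```

To row units: 0.3 cm / 60 = 0.005, 0.2 cm / 60 = 0.0033.

Request:
{"op": "send_rows", "data": {
  "plan": [
    [[0.0033, 0, 0, 0, 0, 0], [0.005, 0, 0, 0, 0, 0], [0.005, 0, 0, 0, 0, 0]]
  ]
}}

```text
clock: 3.15
tool_pos: [0.3992, -0.2512, 0.0702]
orientation: [179.9, 0.0, -4.3]
force: [-6.4, -7.9, 2.6]
opening: 0.0002
gripper_force: 4.3
```

```bash
python3 go.py .401 -.2504 .069 -4.3
```

```text
t 3.15 p [ 399.16 -251.22   70.22] rpy [179.91   0.02  -4.28] F [-6.39 -7.94  2.62] M [-3.08  2.36 -0.14] open 0.0001820015688758171 q [ -8.11  11.16 -36.21   0.13 -42.65  93.73]
shift cm [ 0.18 -0.1   0.12] rot [0.09 0.02 0.02]
```

To row units: 0.2 cm / 60 = 0.0033, 0.1 cm / 60 = 0.0017.

Request:
{"op": "send_rows", "data": {
  "plan": [
    [[0.0017, 0, 0, 0, 0, 0], [0.0033, 0, 0, 0, 0, 0], [0.0033, 0, 0, 0, 0, 0], [0.0033, 0, 0, 0, 0, 0], [0.0033, 0, 0, 0, 0, 0]]
  ]
}}

```text
clock: 3.57
tool_pos: [0.401, -0.2515, 0.0702]
orientation: [179.9, 0.0, -4.3]
force: [-7.1, -9.1, 2.7]
opening: 0.0005
gripper_force: 4.5
```

```bash
python3 - <<'E'
from plant import ctrl
import cv2
s=ctrl.snapshot("side");cv2.imwrite("pics/s2.png",cv2.resize(s["img"][190:330,220:360],None,fx=4,fy=4,interpolation=cv2.INTER_CUBIC)[:,:,::-1])
E
python3 go.py .401 -.2504 .069 -4.3
```

```text
t 3.6167 p [ 400.96 -251.47   70.19] rpy [179.91   0.02  -4.29] F [-6.32 -8.34  2.22] M [-3.52  2.31 -0.13] open 8.462406720577376e-05 q [ -8.11  11.3  -36.02   0.14 -42.7   93.71]
shift cm [-0.   -0.11  0.12] rot [0.09 0.02 0.01]
```

View pics/s2.png

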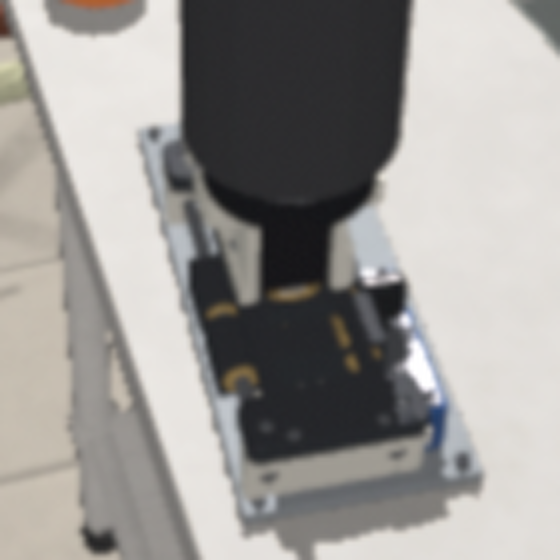

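The wing has turned and its end now shows at (395,290), so the pawl is out and the knob is spinning back. I'll hold, then back away.

To row units: 0.05 cm / 60 = 0.0008.

Request:
{"op": "send_rows", "data": {
  "plan": [
    [[0.0008, 0, 0, 0, 0, 0], [0.0008, 0, 0, 0, 0, 0], [0.0008, 0, 0, 0, 0, 0], [0.0008, 0, 0, 0, 0, 0], [0.0008, 0, 0, 0, 0, 0], [0.0008, 0, 0, 0, 0, 0], [0.0008, 0, 0, 0, 0, 0], [0.0008, 0, 0, 0, 0, 0]]
  ]
}}

```text
clock: 4.28
tool_pos: [0.4014, -0.2515, 0.0702]
orientation: [179.9, 0.0, -4.3]
force: [-6.0, -10.1, 1.6]
opening: 0.0003
gripper_force: 4.4
```

To row units: -16 cm / 60 = -0.2667, -13 cm / 60 = -0.2167.

Request:
{"op": "send_rows", "data": {
  "plan": [
    [[-0.0167, 0, 0, 0, 0, 0], [-0.0333, 0, 0, 0, 0, 0], [-0.04, 0, -0.0667, 0, 0, 0], [-0.04, 0, -0.1333, 0, 0, 0], [-0.0167, -0.0667, -0.2, 0, 0, 0], [0.0083, -0.1333, -0.2167, 0, 0, 0], [0.0333, -0.2, -0.2167, 0, 0, 0], [0.0583, -0.2667, -0.2167, 0, 0, 0]]
  ]
}}

```text
clock: 4.95
tool_pos: [0.4427, -0.1084, 0.2014]
orientation: [-179.9, -0.4, -4.4]
force: [0.8, -0.8, -0.8]
opening: 0.0007
gripper_force: 0.0
```

```bash
python3 go.py .528 .256 .12 -4.3
```

```text
t 4.95 p [ 442.67 -108.45  201.38] rpy [-179.89   -0.4    -4.36] F [ 0.77 -0.77 -0.82] M [-0.11 -0.17 -0.03] open 0.0006527223215943914 q [ 11.13   0.3  -28.17   0.01 -61.12  74.51]
shift cm [  5.68 -36.97   8.25] rot [-0.1  -0.4  -0.06]
```

To row units: -37 cm / 60 = -0.6167, 5.7 cm / 60 = 0.095.

Request:
{"op": "send_rows", "data": {
  "plan": [
    [[0.095, -0.6167, 0.0833, 0, 0, 0], [0.095, -0.6167, 0.0833, 0, 0, 0], [0.095, -0.6167, 0.0833, 0, 0, 0], [0.095, -0.6167, 0.0833, 0, 0, 0], [0.095, -0.6167, 0.0833, 0, 0, 0], [0.095, -0.6167, 0.0833, 0, 0, 0], [0.095, -0.6167, 0.0833, 0, 0, 0], [0.095, -0.6167, 0.0833, 0, 0, 0]]
  ],
  "fingers": 0.42
}}

```text
clock: 5.62
tool_pos: [0.5161, 0.2144, 0.1551]
orientation: [-179.9, -0.1, -4.3]
force: [1.0, -0.5, 0.3]
opening: 0.0364
gripper_force: 0.0
```

```bash
python3 go.py .530 .258 .08 -4.3
python3 - <<'E'
from plant import ctrl
from h import *
t=ctrl.snapshot("top");np.savez("top1.npz",**t)
cv2.imwrite("pics/t1.png",cv2.resize(t["img"][160:240,230:400],None,fx=4.5,fy=4.5,interpolation=cv2.INTER_CUBIC)[:,:,::-1])
E
```

```text
t 5.6167 p [516.07 214.45 155.12] rpy [-179.86   -0.12   -4.26] F [ 0.99 -0.47  0.33] M [-0.09 -0.15  0.03] open 0.036363082590951785 q [ 42.63  12.93 -19.99  -0.01 -56.9   43.11]
shift cm [ 1.05 -4.43  7.52] rot [-0.14 -0.12  0.04]
```

View pics/t1.png

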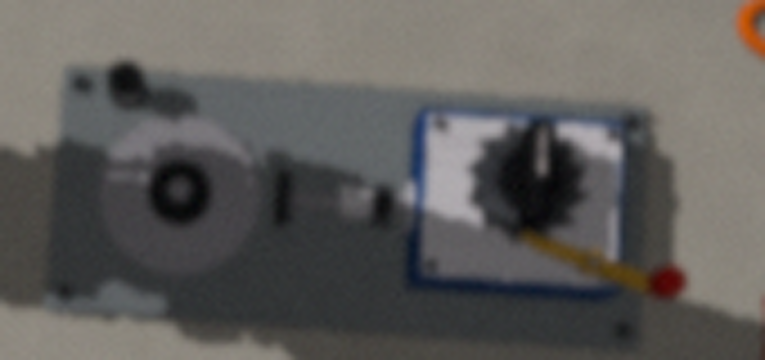

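The knob is back at 0: the wing is vertical at (540,165). The shoe's left face is at about column 275 of this crop, with the hub at (179,192). Now the roll grasp.

To row units: 8.8 cm / 60 = 0.1467, 7.5 cm / 60 = 0.125.

Request:
{"op": "send_rows", "data": {
  "plan": [
    [[0.0167, -0.0733, 0.0667, 0, 0, 0], [0.0167, -0.0733, 0.125, 0, 0, 0], [0.0167, -0.0733, 0.1467, 0, 0, 0], [0.0167, -0.0733, 0.1467, 0, 0, 0], [0.0167, -0.0733, 0.1467, 0, 0, 0]]
  ]
}}

```text
clock: 6.08
tool_pos: [0.5289, 0.2547, 0.066]
orientation: [179.9, 0.0, -4.3]
force: [0.1, 0.0, 1.0]
opening: 0.0364
gripper_force: 0.0
```

```bash
python3 - <<'E'
from plant import ctrl
from h import *
t=ctrl.snapshot("side")
cv2.imwrite("pics/s3.png",cv2.resize(t["img"][110:210,230:330],None,fx=5.5,fy=5.5,interpolation=cv2.INTER_CUBIC)[:,:,::-1])
k=dict(np.load("top1.npz"))
for c in(275,290):print(onz(k,230+c/4.5,160+195/4.5,.026))
print(onz(k,230+179/4.5,160+192/4.5,.026))
E
python3 go.py .530 .258 .018 -4.3
```

```text
[ 0.46125297 -0.06693282  0.026     ]
[ 0.46119503 -0.07461752  0.026     ]
[ 0.46317269 -0.01785059  0.026     ]
t 6.1333 p [529.82 255.04  67.46] rpy [-179.95   -0.08   -4.29] F [ 1.02 -0.21 -0.05] M [ 0.01 -0.03  0.02] open 0.037109802373305655 q [ 44.76  20.96 -21.88   0.03 -47.08  40.93]
shift cm [-0.01 -0.29  4.95] rot [-0.05 -0.08  0.02]
```

View pics/s3.png

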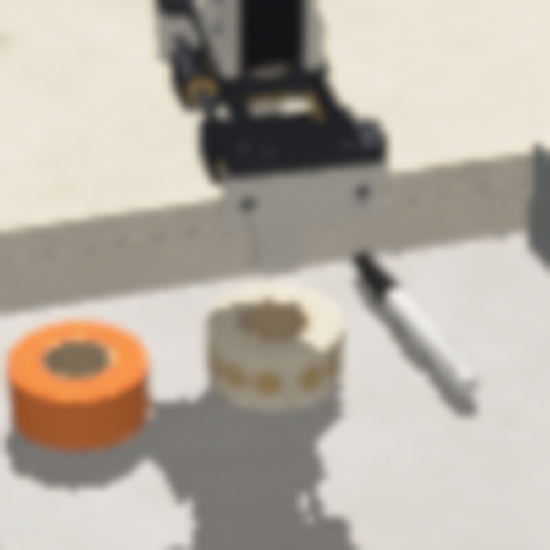

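The roll is at (278,345) with its hole at (278,322), and the gripper is directly behind and above it. I'll cross-check the hole position numerically.

Run:
```python
from h import *
s=dict(np.load("side0.npz"));t=dict(np.load("top0.npz"))
p=(230+278/5.5-.4,110+320/5.5-.4);print(p,onz(s,*p,.032),proj(s,[.528,.231,.032]),tri(t,(160.8,175.2),s,p))
# tool axis finger gap middle
```

```text
(280.1454545454546, 167.78181818181818) [0.53109395 0.23347159 0.032     ] [279.37057687 168.41140938] (array([0.52851481, 0.22986814, 0.03449789]), [np.float64(0.0014103483740499818), np.float64(0.0014103483740499228)])
```

To row units: 4.95 cm / 60 = 0.0825, 4 cm / 60 = 0.0667.

Request:
{"op": "send_rows", "data": {
  "plan": [
    [[0.0025, -0.0067, 0.025, 0, 0, 0], [0.0025, -0.0067, 0.0467, 0, 0, 0], [0.0025, -0.0067, 0.0667, 0, 0, 0], [0.0025, -0.0067, 0.0825, 0, 0, 0], [0.0025, -0.0067, 0.0825, 0, 0, 0], [0.0025, -0.0067, 0.0825, 0, 0, 0]]
  ]
}}

```text
clock: 6.63
tool_pos: [0.5317, 0.2587, 0.0177]
orientation: [-179.9, -0.1, -4.3]
force: [-0.3, 0.3, 0.8]
opening: 0.0366
gripper_force: 0.0
```

Request:
{"op": "send_rows", "data": {
  "plan": [
    [[0, 0, 0, 0, 0, 0], [0, 0, 0, 0, 0, 0], [0, 0, 0, 0, 0, 0], [0, 0, 0, 0, 0, 0], [0, 0, 0, 0, 0, 0]]
  ],
  "fingers": 0
}}

```text
clock: 7.05
tool_pos: [0.5315, 0.2588, 0.0171]
orientation: [-180.0, -0.0, -4.3]
force: [-0.9, -0.3, 4.8]
opening: 0.0191
gripper_force: 27.8
```

```bash
python3 go.py .530 .258 .1 -4.3
```

```text
t 7.05 p [531.49 258.84  17.11] rpy [-179.96   -0.05   -4.32] F [-0.91 -0.28  4.76] M [-0.07  0.56 -0.04] open 0.01908245876447534 q [ 44.9   24.95 -23.92   0.02 -41.07  40.77]
shift cm [-0.14  0.09 -8.29] rot [-0.04 -0.05 -0.02]
```

To row units: 23 cm / 60 = 0.3833, 20 cm / 60 = 0.3333.

Request:
{"op": "send_rows", "data": {
  "plan": [
    [[0, 0, -0.0667, 0, 0, 0], [0, 0, -0.1333, 0, 0, 0], [-0.02, 0.0667, -0.1333, 0, 0, 0], [-0.04, 0.1333, -0.1333, 0, 0, 0], [-0.0583, 0.2, -0.1333, 0, 0, 0], [-0.07, 0.2667, -0.1333, 0, 0, 0], [-0.0767, 0.3333, -0.1333, 0, 0, 0], [-0.0767, 0.3833, -0.1333, 0, 0, 0]]
  ]
}}

```text
clock: 7.72
tool_pos: [0.4657, 0.0301, 0.0962]
orientation: [180.0, 0.1, -4.3]
force: [0.2, -0.1, -1.7]
opening: 0.0191
gripper_force: 28.6
```

```bash
python3 go.py .4665 .010 .075 -4.3
```

```text
t 7.7167 p [465.66  30.14  96.25] rpy [179.99   0.06  -4.35] F [ 0.16 -0.09 -1.74] M [ 0.05 -0.1  -0.  ] open 0.019114273004080255 q [ 27.95   8.58 -34.95  -0.04 -46.52  57.73]
shift cm [0.24 2.   2.12] rot [ 0.01  0.06 -0.05]
```

To row units: 3.4 cm / 60 = 0.0567, 2.6 cm / 60 = 0.0433.

Request:
{"op": "send_rows", "data": {
  "plan": [
    [[0.0033, 0.0333, 0.0267, 0, 0, 0], [0.0033, 0.0333, 0.0433, 0, 0, 0], [0.0033, 0.0333, 0.0567, 0, 0, 0], [0.0033, 0.0333, 0.0567, 0, 0, 0], [0.0033, 0.0333, 0.0567, 0, 0, 0], [0.0033, 0.0333, 0.0567, 0, 0, 0]]
  ]
}}

```text
clock: 8.22
tool_pos: [0.4688, 0.0132, 0.0627]
orientation: [180.0, -0.0, -4.3]
force: [0.4, 0.5, -0.8]
opening: 0.0189
gripper_force: 28.6
```

```bash
python3 - <<'E'
from plant import ctrl
from h import *
for n in("side","top"):
    t=ctrl.snapshot(n);np.savez(n+"2.npz",**t)
    c=t["img"][190:290,235:335] if n=="side" else t["img"][150:250,220:320]
    globals()[n]=cv2.resize(c,(400,400),interpolation=cv2.INTER_CUBIC)
cv2.imwrite("pics/b2.png",np.hstack([side,top])[:,:,::-1])
E
python3 go.py .4665 .010 .055 -4.3
```

```text
t 8.3167 p [468.87  13.27  62.83] rpy [-179.98   -0.05   -4.26] F [ 0.37 -0.79 -0.82] M [ 0.02 -0.01  0.03] open 0.019082167000070413 q [ 25.76  11.57 -36.96   0.01 -41.43  59.96]
shift cm [-0.21  0.34  0.78] rot [-0.02 -0.05  0.04]
```

View pics/b2.png

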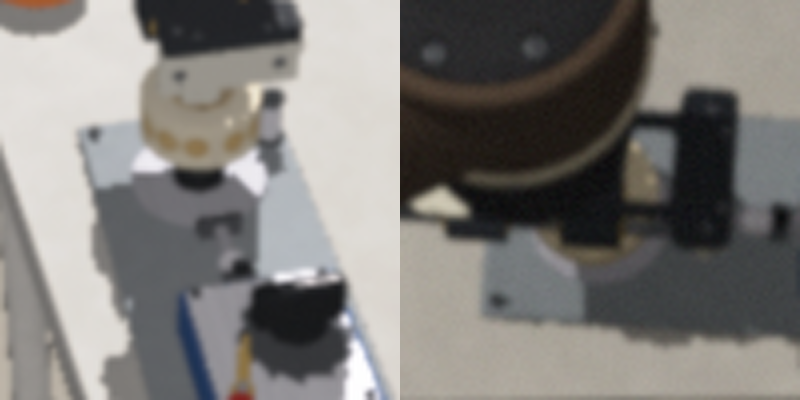

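The left half (side view) shows the gold roll at (195,130) hovering just above the hub at (200,178). In the right half (top view) the gripper covers it. I'll work out the sideways offset from the side silhouette.

Run:
```python
from h import *
np.set_printoptions(precision=2,suppress=True)
s=dict(np.load("side2.npz"));im=s["img"].astype(int)
c=np.array([.4668,-.0137]);a=np.linspace(0,2*np.pi,181)
def ext(c,z,r):
    q=np.array([proj(s,[c[0]+r*np.cos(t),c[1]+r*np.sin(t),z]) for t in a]);i,j=q[:,0].argmin(),q[:,0].argmax();return q[i],q[j],q[:,1].max()
for z in(.0457,.06,.0777):print(z,*ext(c,z,.036))
m=(im[...,0]-im[...,2]>25).astype(np.uint8)
for r in range(216,233,2):
    xs=np.nonzero(m[r,262:310])[0]+262;print(r,xs.min() if len(xs) else None,xs.max() if len(xs) else None,(xs.min()+xs.max())/2 if len(xs) else 0,len(xs))
cols=range(278,292,2);print("bottom row",[(x,np.nonzero(m[200:245,x])[0].max()+200) for x in cols])
print("hub pred bottom/top ctr",proj(s,[.4645,-.017,.026]),ext(np.array([.4645,-.017]),.022,.0165))
dk=(im.max(2)<45)
for r in(232,234,236,238):
    xs=np.nonzero(dk[r,270:305])[0]+270;print("hub",r,xs.min() if len(xs) else 0,xs.max() if len(xs) else 0)
```

```text
0.0457 [269.85 222.41] [299.64 222.93] 232.38994854257692
0.06 [269.81 217.91] [299.87 218.44] 227.86043012609935
0.0777 [269.77 212.22] [300.16 212.76] 222.1389399751548
216 279 299 289.0 14
218 271 298 284.5 4
220 271 299 285.0 11
222 271 298 284.5 15
224 272 298 285.0 25
226 274 295 284.5 20
228 276 293 284.5 15
230 283 284 283.5 2
232 None None 0 0
bottom row [(278, np.int64(228)), (280, np.int64(228)), (282, np.int64(229)), (284, np.int64(230)), (286, np.int64(229)), (288, np.int64(217)), (290, np.int64(227))]
hub pred bottom/top ctr [284.13 229.45] (array([277.36, 230.7 ]), array([290.85, 230.78]), np.float64(235.25305450505917))
hub 232 0 0
hub 234 279 289
hub 236 282 287
hub 238 0 0
```

Side-view columns match prediction: roll 284.7 against 284.75, hub about 284.2. I'll align and lower, watching the force.

To row units: 2.3 cm / 60 = 0.0383, 2.2 cm / 60 = 0.0367.

Request:
{"op": "send_rows", "data": {
  "plan": [
    [[-0.0033, 0.0058, 0.0133, 0, 0, 0], [-0.0033, 0.0058, 0.0267, 0, 0, 0], [-0.0033, 0.0058, 0.03, 0, 0, 0], [-0.0033, 0.0058, 0.0317, 0, 0, 0], [-0.0033, 0.0058, 0.035, 0, 0, 0], [-0.0033, 0.0058, 0.0367, 0, 0, 0], [-0.0033, 0.0058, 0.0383, 0, 0, 0]]
  ]
}}

```text
clock: 8.9
tool_pos: [0.4662, 0.0092, 0.0393]
orientation: [-180.0, -0.0, -4.3]
force: [0.1, -0.1, -2.0]
opening: 0.019
gripper_force: 28.6
```

To row units: 0.4 cm / 60 = 0.0067, 0.3 cm / 60 = 0.005.

Request:
{"op": "send_rows", "data": {
  "plan": [
    [[0, 0, 0.0033, 0, 0, 0], [0, 0, 0.005, 0, 0, 0], [0, 0, 0.0067, 0, 0, 0], [0, 0, 0.0067, 0, 0, 0]]
  ]
}}

```text
clock: 9.23
tool_pos: [0.466, 0.0091, 0.0352]
orientation: [180.0, 0.0, -4.3]
force: [0.1, 0.1, -1.4]
opening: 0.0188
gripper_force: 28.6
```

```bash
python3 go.py .4665 .010 .029 -4.3
```

```text
t 9.2333 p [466.04   9.14  35.19] rpy [180.     0.01  -4.34] F [ 0.15  0.07 -1.42] M [-0.01  0.02  0.02] open 0.01884648279792025 q [ 25.42  13.93 -38.9   -0.   -37.17  60.24]
shift cm [ 0.04 -0.09  0.62] rot [ 0.    0.01 -0.04]
```

To row units: 0.65 cm / 60 = 0.0108, 0.6 cm / 60 = 0.01.

Request:
{"op": "send_rows", "data": {
  "plan": [
    [[0, -0.0008, 0.0033, 0, 0, 0], [0, -0.0008, 0.0067, 0, 0, 0], [0, -0.0008, 0.0092, 0, 0, 0], [0, -0.0008, 0.01, 0, 0, 0], [0, -0.0008, 0.0108, 0, 0, 0], [0, -0.0008, 0.0108, 0, 0, 0]]
  ]
}}

```text
clock: 9.73
tool_pos: [0.466, 0.0097, 0.0291]
orientation: [180.0, 0.0, -4.3]
force: [-1.7, 0.6, 3.3]
opening: 0.0193
gripper_force: 28.7
```

```bash
python3 go.py .4665 .010 .029 -4.3
```

```text
t 9.7333 p [466.04   9.71  29.1 ] rpy [179.99   0.01  -4.32] F [-1.69  0.64  3.35] M [ 0.29  0.88 -0.01] open 0.019297962572909045 q [ 25.49  14.53 -39.24   0.   -36.23  60.19]
shift cm [ 0.04 -0.03  0.01] rot [ 0.01  0.01 -0.02]
```

Request:
{"op": "send_rows", "data": {
  "plan": [
    [[0, 0, 0, 0, 0, 0], [0, 0, 0, 0, 0, 0], [0, 0, 0, 0, 0, 0], [0, 0, 0, 0, 0, 0]]
  ],
  "fingers": 0.38
}}

```text
clock: 10.07
tool_pos: [0.4663, 0.0097, 0.0288]
orientation: [-180.0, -0.0, -4.3]
force: [0.1, -0.3, 0.1]
opening: 0.0327
gripper_force: 0.0
```

To row units: -15 cm / 60 = -0.25, -12 cm / 60 = -0.2.

Request:
{"op": "send_rows", "data": {
  "plan": [
    [[0, 0, -0.0167, 0, 0, 0], [0, 0, -0.0333, 0, 0, 0], [0, 0, -0.0667, 0, 0, 0], [0, 0, -0.1333, 0, 0, 0], [0, -0.0667, -0.1833, 0, 0, 0], [0, -0.1333, -0.1833, 0, 0, 0], [0, -0.2, -0.1833, 0, 0, 0], [0, -0.25, -0.1833, 0, 0, 0]]
  ]
}}

```text
clock: 10.73
tool_pos: [0.4781, 0.1618, 0.1402]
orientation: [-179.9, -0.1, -4.3]
force: [0.6, 0.3, -0.6]
opening: 0.0333
gripper_force: 0.0
```

```bash
cat > roll.py <<'E'
from plant import ctrl
from h import *
import sys
np.set_printoptions(precision=4,suppress=True)
t=ctrl.snapshot("top");np.savez(sys.argv[1]+".npz",**t)
im=t["img"].astype(int);x0,y0=245,178;sub=im[y0:226,x0:293]
c,hi=cv2.findContours((sub[...,0]-sub[...,2]>18).astype(np.uint8),cv2.RETR_CCOMP,1)
for q,r in zip(c,hi[0]):
    if cv2.contourArea(q)>15 and len(q)>5:
        e=cv2.fitEllipse(cv2.convexHull(q));u=(e[0][0]+x0,e[0][1]+y0);print("hole" if r[3]>=0 else "out",u,e[1],onz(t,*u,.044))
E
python3 go.py; python3 roll.py t3
python3 - <<'E'
from h import *
t=dict(np.load("t3.npz"));im=t["img"]
print(im[196:212,280:300].max(2))
E
```

```text
t 10.7333 p [478.06 161.83 140.18] rpy [-179.87   -0.13   -4.35] F [ 0.6   0.26 -0.62] M [-0.07 -0.13  0.01] open 0.03327553473787502 q [ 41.04   8.83 -27.56   0.01 -53.42  44.61]
out (269.3159923553467, 201.39564895629883) (31.590476989746094, 32.620121002197266) [ 0.4634 -0.0169  0.044 ]
hole (269.3559818267822, 202.02623748779297) (14.054726600646973, 14.77017593383789) [ 0.4619 -0.017   0.044 ]
[[180 174 170 161 135  94  64  59  61  59  61  69  82  89  99 105 107 110
  106 109]
 [177 177 173 166 146 105  71  59  59  61  57  58  59  70  83 101 108 108
  107 108]
 [181 177 174 168 151 114  76  62  58  57  56  48  43  48  67  86 100 107
  110 108]
 [173 171 171 166 153 123  86  65  59  57  53  43  30  40  55  77  93 101
  102 107]
 [148 152 162 163 154 128  89  66  59  58  52  40  32  39  52  63  78  87
   92  99]
 [117 127 139 145 143 124  90  66  58  57  49  37  30  39  48  58  71  76
   83  89]
 [ 99 101 109 120 121 112  85  67  61  58  52  38  30  41  51  63  76  82
   86  86]
 [ 94  94  98 101 102  93  74  68  60  57  46  34  30  43  56  75  92 102
  102 103]
 [ 95  95  96  96  90  82  74  68  61  56  50  33  29  42  57  76  95 106
  109 108]
 [ 97  94  96  96  85  79  71  65  59  56  46  32  23  37  49  67  80  92
   97  95]
 [ 96  94  93  93  88  78  68  62  59  53  50  32  23  29  45  55  64  73
   77  75]
 [ 97  95  98  93  85  73  66  64  59  55  46  31  24  28  43  52  59  62
   61  62]
 [ 95  95  95  90  85  73  67  59  56  53  47  30  21  32  42  50  57  58
   56  57]
 [ 95  95  93  87  75  70  67  60  54  54  48  36  35  35  45  55  59  59
   58  58]
 [ 96  92  88  80  75  67  59  57  58  57  47  43  45  45  53  56  58  58
   58  57]
 [ 94  90  81  75  68  66  60  59  55  56  54  55  52  50  52  56  55  59
   58  56]]
```

The roll is seated: the ring fits z = 44 mm, centred at (0.4634, -0.0169). Next I'll check the knob axis from the wing at 0 and plan the approach.

```bash
python3 - <<'E'
from h import *
np.set_printoptions(precision=4,suppress=True)
t=dict(np.load("t3.npz"));im=t["img"].astype(int);v=im.max(2)
for thr in(25,32,40):
    x0,y0=332,178;m=(v[y0:218,x0:366]<thr).astype(np.uint8)
    for q in cv2.findContours(m,0,1)[0]:
        if cv2.contourArea(q)>25:
            r=cv2.minAreaRect(q);print(thr,r,onz(t,r[0][0]+x0,r[0][1]+y0,.089))
print(v[184:212,338:362])
print("pred ctr",proj(t,[.4635,-.1903,.089]),[proj(t,[.4635+d*.9971,-.1903-d*.0757,.089]) for d in(-.026,.026)])
E
python3 go.py .4635 -.1903 .13 -4.3
```

```text
25 ((16.382352828979492, 22.02941131591797), (14.405879974365234, 16.806861877441406), 30.963754653930664) [ 0.4582 -0.1872  0.089 ]
32 ((16.60000228881836, 22.30000114440918), (15.652474403381348, 17.8885440826416), 26.56505012512207) [ 0.4576 -0.1877  0.089 ]
40 ((17.01639175415039, 22.180328369140625), (17.669090270996094, 18.69338607788086), 39.80556869506836) [ 0.4579 -0.1886  0.089 ]
[[102 102 101 101 100 102  98 102 103 105 102 104 101 100 100 101 101 101
  102 103 104 103 106 104]
 [118 113 112 114 113 111 111 115 114 104  98  95  91  89  95  99 100  97
   96 103 103 105 103 102]
 [147 145 146 144 132 125 129 132 122 102  82  73  74  76  82  98 111 117
  113 119 118 116 116 115]
 [171 170 168 158 137 120 121 127 119  85  56  49  56  62  75 105 136 147
  153 151 150 149 143 144]
 [176 174 171 158 121  95  95 101  86  58  39  47  66  67  70 107 152 170
  172 174 174 170 169 167]
 [169 164 160 142 107  77  67  67  52  35  36  61  83  76  63  99 147 164
  166 176 180 178 178 180]
 [142 134 126 112  88  68  58  49  34  22  33  66  92  81  55  81 117 134
  143 161 174 180 181 180]

[... 1740 characters left out ...]
62  52  32  17  15  15  18  15  17  22  29  34  40
   58  78  94  99  99 101]
 [ 87  72  63  64  66  62  50  38  25  22  20  13  18  24  36  37  49  54
   65  77  90  99 100 100]
 [116  92  80  75  65  60  53  45  47  44  38  24  29  39  52  62  70  74
   77  89  96 101 100 103]
 [145 124 110 100  86  71  60  64  78  87  75  52  46  57  70  84  90  92
   93  95  98 100 100 101]]
pred ctr [349.711  197.5848] [array([349.2099, 209.5235]), array([350.208 , 185.7439])]
t 10.7833 p [479.46 165.99 139.87] rpy [-179.84   -0.19   -4.22] F [2.72 6.27 0.96] M [ 0.91 -0.45  0.07] open 0.033391040446675825 q [ 41.33   9.06 -27.33   0.04 -53.36  44.43]
shift cm [ 1.03 35.65  0.89] rot [-0.16 -0.19  0.08]
```

To row units: 35.7 cm / 60 = 0.595, 1 cm / 60 = 0.0167.

Request:
{"op": "send_rows", "data": {
  "plan": [
    [[0.0167, 0.595, 0.0083, 0, 0, 0], [0.0167, 0.595, 0.0083, 0, 0, 0], [0.0167, 0.595, 0.0083, 0, 0, 0], [0.0167, 0.595, 0.0083, 0, 0, 0], [0.0167, 0.595, 0.0083, 0, 0, 0], [0.0167, 0.595, 0.0083, 0, 0, 0], [0.0167, 0.595, 0.0083, 0, 0, 0], [0.0167, 0.595, 0.0083, 0, 0, 0]]
  ]
}}

```text
clock: 11.45
tool_pos: [0.4611, -0.1756, 0.1343]
orientation: [-180.0, -0.0, -4.3]
force: [2.3, 0.8, -0.6]
opening: 0.0334
gripper_force: 0.0
```

```bash
python3 go.py .4635 -.1903 .067 -4.3
```

```text
t 11.45 p [ 461.1  -175.64  134.32] rpy [-180.     -0.03   -4.31] F [ 2.31  0.83 -0.64] M [ 0.05 -0.18  0.04] open 0.03342704089799306 q [  2.02   8.25 -29.19   0.   -52.53  83.67]
shift cm [0.35 1.44 6.73] rot [-0.   -0.03 -0.01]
```

To row units: 6.7 cm / 60 = 0.1117, 5.7 cm / 60 = 0.095.

Request:
{"op": "send_rows", "data": {
  "plan": [
    [[0.005, 0.0233, 0.0167, 0, 0, 0], [0.005, 0.0233, 0.0333, 0, 0, 0], [0.005, 0.0233, 0.05, 0, 0, 0], [0.005, 0.0233, 0.075, 0, 0, 0], [0.005, 0.0233, 0.095, 0, 0, 0], [0.005, 0.0233, 0.1117, 0, 0, 0], [0.005, 0.0233, 0.1117, 0, 0, 0]]
  ]
}}

```text
clock: 12.03
tool_pos: [0.4622, -0.1868, 0.065]
orientation: [-180.0, 0.2, -4.3]
force: [0.0, 0.5, 0.9]
opening: 0.0333
gripper_force: 0.0
```

```bash
python3 go.py .4635 -.1903 .067 -4.3
```

```text
t 12.0333 p [ 462.16 -186.84   65.  ] rpy [-179.99    0.21   -4.28] F [0.   0.51 0.89] M [ 0.02  0.08 -0.05] open 0.033261724889985606 q [  0.6   14.03 -33.02  -0.04 -43.16  85.15]
shift cm [ 0.16  0.34 -0.2 ] rot [-0.01  0.21  0.02]
```

To row units: 0.15 cm / 60 = 0.0025, -0.1 cm / 60 = -0.0017.

Request:
{"op": "send_rows", "data": {
  "plan": [
    [[0.0017, 0.0025, -0.0017, 0, 0, 0], [0.0017, 0.0025, -0.0017, 0, 0, 0], [0.0017, 0.0025, -0.0017, 0, 0, 0]]
  ]
}}

```text
clock: 12.28
tool_pos: [0.4653, -0.1892, 0.069]
orientation: [180.0, -0.1, -4.3]
force: [-0.2, 0.3, -0.0]
opening: 0.0331
gripper_force: 0.0
```

```bash
python3 go.py .4635 -.1903 .067 -4.3
```

```text
t 12.2833 p [ 465.25 -189.25   68.98] rpy [180.    -0.09  -4.3 ] F [-0.16  0.26 -0.04] M [-0.05 -0.05 -0.04] open 0.0330670654186949 q [  0.32  13.85 -32.58   0.01 -43.48  85.37]
shift cm [-0.17  0.12  0.2 ] rot [ 0.   -0.09  0.  ]
```

To row units: 0.2 cm / 60 = 0.0033, -0.15 cm / 60 = -0.0025.

Request:
{"op": "send_rows", "data": {
  "plan": [
    [[-0.0025, 0.0017, 0.0033, 0, 0, 0], [-0.0025, 0.0017, 0.0033, 0, 0, 0], [-0.0025, 0.0017, 0.0033, 0, 0, 0], [-0.0025, 0.0017, 0.0033, 0, 0, 0], [-0.0025, 0.0017, 0.0033, 0, 0, 0]]
  ],
  "fingers": 0
}}

```text
clock: 12.7
tool_pos: [0.4629, -0.19, 0.0664]
orientation: [-180.0, -0.0, -4.3]
force: [-1.3, 4.8, 2.8]
opening: 0.015
gripper_force: 30.0
```

```bash
python3 go.py .4635 -.1903 .067 -4.3
```

```text
t 12.7 p [ 462.9  -189.96   66.4 ] rpy [-179.97   -0.02   -4.34] F [-1.34  4.83  2.79] M [1.62 0.37 0.  ] open 0.014984125814214986 q [  0.2   13.95 -32.88  -0.04 -43.15  85.48]
shift cm [ 0.06  0.03 -0.06] rot [-0.03 -0.02 -0.04]
```

To row units: 42 degrees / 180 = 0.2333.

Request:
{"op": "send_rows", "data": {
  "plan": [
    [[0, 0, 0, 0, 0, 0.0333], [0, 0, 0, 0, 0, 0.0667], [0, 0, 0, 0, 0, 0.1], [0, 0, 0, 0, 0, 0.1333], [0, 0, 0, 0, 0, 0.1667], [0, 0, 0, 0, 0, 0.2], [0, 0, 0, 0, 0, 0.2333], [0, 0, 0, 0, 0, 0.2333]]
  ]
}}

```text
clock: 13.37
tool_pos: [0.4631, -0.1895, 0.0664]
orientation: [-179.9, 0.0, -46.7]
force: [-0.6, 9.0, 3.3]
opening: 0.0148
gripper_force: 30.0
```

```bash
python3 go.py
```

```text
t 13.3667 p [ 463.13 -189.45   66.39] rpy [-179.93    0.01  -46.71] F [-0.61  8.99  3.29] M [3.1  0.34 0.12] open 0.014767572196914358 q [  0.24  13.95 -32.87  -0.08 -43.14  43.11]
```

To row units: 10 degrees / 180 = 0.0556.

Request:
{"op": "send_rows", "data": {
  "plan": [
    [[0, 0, 0, 0, 0, 0.0278], [0, 0, 0, 0, 0, 0.0556], [0, 0, 0, 0, 0, 0.0556]]
  ]
}}

```text
clock: 13.62
tool_pos: [0.4633, -0.1894, 0.0664]
orientation: [-179.9, 0.0, -56.6]
force: [-0.4, 8.4, 4.7]
opening: 0.0146
gripper_force: 30.0
```

```bash
python3 go.py
```

```text
t 13.6167 p [ 463.25 -189.36   66.37] rpy [-179.93    0.02  -56.64] F [-0.37  8.43  4.74] M [3.3  0.19 0.06] open 0.014631552819666402 q [  0.25  13.95 -32.86  -0.09 -43.14  33.18]
```

To row units: 9 degrees / 180 = 0.05.

Request:
{"op": "send_rows", "data": {
  "plan": [
    [[0, 0, 0, 0, 0, 0.0278], [0, 0, 0, 0, 0, 0.05], [0, 0, 0, 0, 0, 0.05]]
  ]
}}

```text
clock: 13.87
tool_pos: [0.4634, -0.1893, 0.0664]
orientation: [-179.9, 0.0, -65.6]
force: [1.0, 10.0, 3.5]
opening: 0.015
gripper_force: 30.0
```

```bash
python3 go.py
```

```text
t 13.8667 p [ 463.39 -189.3    66.42] rpy [-179.91    0.03  -65.58] F [0.95 9.98 3.46] M [3.46 0.04 0.05] open 0.015027555312400817 q [  0.26  13.95 -32.86  -0.09 -43.13  24.23]
```

To row units: 9 degrees / 180 = 0.05.

Request:
{"op": "send_rows", "data": {
  "plan": [
    [[0, 0, 0, 0, 0, 0.0278], [0, 0, 0, 0, 0, 0.05], [0, 0, 0, 0, 0, 0.05]]
  ]
}}

```text
clock: 14.12
tool_pos: [0.4635, -0.1892, 0.0664]
orientation: [-179.9, 0.0, -74.6]
force: [1.0, 9.9, 3.4]
opening: 0.0148
gripper_force: 30.0
```

```bash
python3 go.py
```

```text
t 14.1167 p [ 463.49 -189.23   66.4 ] rpy [-179.91    0.05  -74.57] F [1.   9.88 3.41] M [ 3.59 -0.03  0.08] open 0.014806639687116676 q [  0.26  13.95 -32.85  -0.1  -43.12  15.24]
```

To row units: 11 degrees / 180 = 0.0611.

Request:
{"op": "send_rows", "data": {
  "plan": [
    [[0, 0, 0, 0, 0, 0.0278], [0, 0, 0, 0, 0, 0.0611], [0, 0, 0, 0, 0, 0.0611]]
  ]
}}

```text
clock: 14.37
tool_pos: [0.4637, -0.1892, 0.0664]
orientation: [-179.9, 0.1, -85.7]
force: [0.7, 9.4, 2.3]
opening: 0.0151
gripper_force: 30.0
```

```bash
python3 go.py
```

```text
t 14.3667 p [ 463.66 -189.23   66.41] rpy [-179.91    0.06  -85.68] F [0.69 9.43 2.31] M [ 3.66 -0.18  0.11] open 0.015062341702440247 q [  0.26  13.96 -32.85  -0.1  -43.11   4.12]
```

To row units: 10.5 degrees / 180 = 0.0583.

Request:
{"op": "send_rows", "data": {
  "plan": [
    [[0, 0, 0, 0, 0, 0.0278], [0, 0, 0, 0, 0, 0.0583], [0, 0, 0, 0, 0, 0.0583], [0, 0, 0, 0, 0, 0.0583]]
  ]
}}

```text
clock: 14.7
tool_pos: [0.4638, -0.1892, 0.0664]
orientation: [-179.9, 0.1, -95.9]
force: [1.1, 9.1, 2.1]
opening: 0.0148
gripper_force: 30.0
```

```bash
python3 go.py
```

```text
t 14.7 p [ 463.8  -189.23   66.42] rpy [-179.9     0.08  -95.85] F [1.05 9.13 2.08] M [ 3.67 -0.37  0.16] open 0.014781894754422169 q [  0.26  13.96 -32.84  -0.1  -43.1   -6.04]
```

To row units: 1.5 degrees / 180 = 0.0083.

Request:
{"op": "send_rows", "data": {
  "plan": [
    [[0, 0, 0, 0, 0, 0.0083], [0, 0, 0, 0, 0, 0.0083], [0, 0, 0, 0, 0, -0.0167], [0, 0, 0, 0, 0, -0.025], [0, 0, 0, 0, 0, -0.025], [0, 0, 0, 0, 0, -0.025]]
  ]
}}

```text
clock: 15.2
tool_pos: [0.4637, -0.1892, 0.0664]
orientation: [-179.9, 0.1, -91.3]
force: [0.1, 9.8, 2.2]
opening: 0.015
gripper_force: 30.0
```

```bash
python3 go.py
```

```text
t 15.2 p [ 463.74 -189.23   66.42] rpy [-179.91    0.07  -91.31] F [0.14 9.79 2.2 ] M [ 3.71 -0.32  0.14] open 0.014965253027468614 q [  0.26  13.96 -32.84  -0.1  -43.1   -1.5 ]
```

To row units: -10 cm / 60 = -0.1667, -7 cm / 60 = -0.1167.

Request:
{"op": "send_rows", "data": {
  "plan": [
    [[0, 0, 0, 0, 0, 0], [0, 0, 0, 0, 0, 0], [0, 0, 0, 0, 0, 0], [0, 0, -0.0333, 0, 0, 0], [0, 0, -0.0667, 0, 0, 0], [0, 0, -0.1167, 0, 0, 0], [0, 0, -0.1667, 0, 0, 0]]
  ],
  "fingers": 0.38
}}

```text
clock: 15.78
tool_pos: [0.462, -0.1906, 0.1668]
orientation: [179.9, -0.0, -91.4]
force: [0.8, 0.4, -0.2]
opening: 0.0332
gripper_force: 0.0
```

```bash
python3 go.py .52 -.34 .165 -85
```

```text
t 15.7833 p [ 461.97 -190.58  166.77] rpy [179.88  -0.01 -91.35] F [ 0.84  0.38 -0.2 ] M [ 0.11 -0.24 -0.03] open 0.03319544997716383 q [  0.16   6.93 -25.88   0.01 -57.3   -1.52]
shift cm [14.8  -6.15  0.17] rot [ 0.12 -0.01 -6.35]
```

To row units: 18 cm / 60 = 0.3, 16 cm / 60 = 0.2667.

Request:
{"op": "send_rows", "data": {
  "plan": [
    [[0.0667, 0, 0, 0, 0, 0], [0.1333, 0, 0, 0, 0, 0], [0.2, 0, 0, 0, 0, 0], [0.2667, 0, 0, 0, 0, 0], [0.3, 0, 0, 0, 0, 0], [0.3, 0, 0, 0, 0, 0]]
  ]
}}

```text
clock: 16.28
tool_pos: [0.4578, -0.3742, 0.1654]
orientation: [179.9, -0.0, -91.5]
force: [0.4, 0.7, 0.3]
opening: 0.0333
gripper_force: 0.0
```

```bash
python3 roll.py t4; python3 go.py
python3 - <<'E'
from h import *
np.set_printoptions(precision=4,suppress=True)
a=dict(np.load("t3.npz"));b=dict(np.load("t4.npz"))
for k in(a,b):
    v=k["img"].max(2).astype(int);print(v[198:211,276:312:1].mean(0).round().astype(int))
c=[cv2.resize(k["img"][175:230,245:370],None,fx=6,fy=5,interpolation=cv2.INTER_CUBIC) for k in(a,b)]
cv2.imwrite("pics/cmp.png",np.vstack(c)[:,:,::-1])
E
```

```text
out (268.54375648498535, 201.48290061950684) (32.57236099243164, 32.60490798950195) [ 0.4632 -0.0152  0.044 ]
hole (268.5, 201.32146072387695) (13.507888793945312, 13.95865249633789) [ 0.4636 -0.0151  0.044 ]
t 16.3333 p [ 457.72 -372.41  165.32] rpy [179.92   0.01 -91.54] F [-0.32  0.47 -0.4 ] M [0.16 0.02 0.01] open 0.033280531362342027 q [-20.15  15.35 -15.2    0.02 -59.53  18.61]
[ 77  97 110 113 114 114 116 115 108  94  75  64  59  56  49  37  30  38
  51  64  76  82  84  85  87  89  93  96 100 106 111 115 118 119 120 114]
[135 155 165 165 162 155 146 129  98  59  36  40  49  52  54  56  61  65
  69  76  90 104 113 114 114 112 106  89  67  50  47  53  64  72  76  81]
```

View pics/cmp.png

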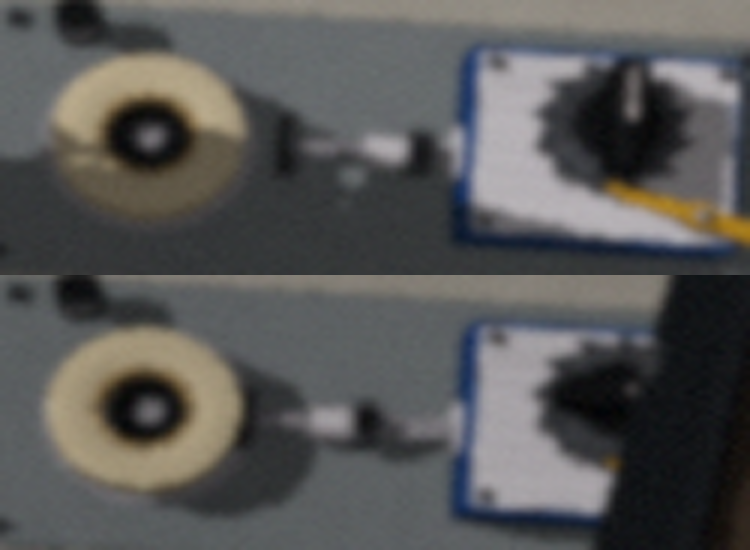

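The top strip shows the shoe well clear of the roll. The bottom strip shows it touching at (250,410), with the roll shifted about 1.7 mm. In `top0` the rack was also at tooth 3 but with no roll, so comparing shoe positions there gives the spring compression directly.

Run:
```python
from h import *
from plant import ctrl
np.set_printoptions(precision=4,suppress=True,linewidth=220)
S=ctrl.snapshot("side");np.savez("side4.npz",**S)
for n in("top0","t3","t4"):
    v=dict(np.load(n+".npz"))["img"].max(2).astype(int);print(n,v[199:208,280:322].mean(0).round().astype(int))
for n in("side0","side4"):
    v=dict(np.load(n+".npz"))["img"].max(2).astype(int);print(n);print(v[236:266:1,282:302])
s=dict(np.load("side0.npz"))
print("px per 10mm of +y side",proj(s,[.462,-.055,.026])-proj(s,[.4612,-.065,.026]),proj(s,[.462,-.055,.026]))
```

```text
top0 [ 84  85  61  38  39  49  58  67  70  74  76  77  80  83  86  89 101 113 119 119 120 119 112  91  64  51  49  50  59  71  77  82  88  94  97  97  98  99 100 106 121 127]
t3 [113 114 118 119 113  99  78  66  59  56  49  36  28  38  51  65  79  87  90  92  94  92  92  95 101 111 124 132 136 139 138 133 114  81  56  51  58  73  91 108 131 144]
t4 [164 159 154 142 111  64  34  38  49  53  55  58  66  70  74  83  99 117 125 127 128 127 119  97  67  43  39  48  63  75  82  88  95 102 104 104 105 105 107 113 128 134]
side0
[[ 32  26  25  25  27  32  42  57  95 153 203 224 231 231 230 229 229 227 213 181]
 [ 57  44  39  38  38  48  59  65  79 110 155 201 228 231 230 230 228 223 200 167]
 [ 78  65  64  66  65  66  68  68  71  86 122 179 225 232 231 230 227 215 182 165]
 [ 78  71  79  85  84  83  82  75  65  68 103 170 224 232 232 230 223 196 165 166]
 [ 95  66  65  69  80 102 117 106  75  65 104 173 225 233 232 225 202 167 162 171]
 [130  72  57  61  86 127 159 152 104  79 121 187 226 230 226 202 162 152 167 173]
 [162  92  61  65  90 134 175 182 136 103 142 200 221 214 193 159 148 163 1
[... 3775 characters left out ...]
  83  89  94  97  98 101 110 112 102 101 102 103 103 103]
 [197 196 193 167 106  73  84  92  96 100 101 102 104 105 103 103 102 103 103 103]
 [196 195 193 170 110  70  81  93  97  97  98  99 102 102 103 103 103 102 103 103]
 [192 186 190 187 136  78  75  89  91  91  90  90  97 101 102 103 103 103 103 103]
 [197 168 182 212 181 102  66  81  89  96  89  85  91 100 103 103 103 103 103 103]
 [227 171 182 231 223 135  64  74  94 108  97  93  95 101 103 103 102 103 103 103]
 [240 199 218 250 247 175  78  67  90 103 102  99  99 101 103 102 103 103 102 102]
 [232 238 249 254 253 211 104  62  83  99 102 102 102 103 103 103 103 103 102 103]]
px per 10mm of +y side [-0.9766 -2.8674] [287.9298 239.9309]
```

The rack clamp is in the same place in both pictures (column 305.6), so the pawl is in tooth 3. The shoe has compressed by roughly 4–7 mm, less than one tooth (7.3 mm). That puts the touch just after tooth 2, at about 1.05–1.15 rad, and the torque rise began after 1.07 rad, which agrees. The target is tooth 4.

```bash
python3 go.py .4635 -.1897 .125 -90.3
```

```text
t 16.3833 p [ 457.78 -371.22  165.45] rpy [179.92   0.02 -91.48] F [ 0.13 -0.6   0.66] M [ 0.13 -0.02 -0.04] open 0.03311108950267156 q [-20.05  15.28 -15.27   0.   -59.53  18.57]
shift cm [-18.16  -0.11   4.05] rot [ 0.08  0.02 -1.18]
```

To row units: -18.2 cm / 60 = -0.3033, -16 cm / 60 = -0.2667, -1.2 degrees / 180 = -0.0067.

Request:
{"op": "send_rows", "data": {
  "plan": [
    [[-0.0667, -0.0017, 0.0333, 0, 0, -0.0067], [-0.1333, -0.0017, 0.05, 0, 0, -0.0067], [-0.2, -0.0017, 0.0667, 0, 0, -0.0067], [-0.2667, -0.0017, 0.0667, 0, 0, -0.0067], [-0.3033, -0.0017, 0.0667, 0, 0, -0.0067], [-0.3033, -0.0017, 0.0667, 0, 0, -0.0067], [-0.3033, -0.0017, 0.0667, 0, 0, -0.0067], [-0.3033, -0.0017, 0.0667, 0, 0, -0.0067]]
  ]
}}

```text
clock: 17.05
tool_pos: [0.464, -0.1878, 0.1265]
orientation: [-180.0, -0.0, -90.0]
force: [-0.0, -0.4, -0.2]
opening: 0.0331
gripper_force: 0.0
```

```bash
python3 go.py .4635 -.1897 .067 -90.3
```

```text
t 17.05 p [ 464.02 -187.77  126.51] rpy [-179.97   -0.01  -90.03] F [-0.05 -0.35 -0.24] M [ 0.06 -0.03 -0.04] open 0.03311043514583763 q [  0.5    9.44 -28.93   0.01 -51.61  -0.54]
shift cm [0.19 0.06 5.95] rot [-0.03 -0.01  0.27]
```

To row units: 5.8 cm / 60 = 0.0967, 0.05 cm / 60 = 0.0008.

Request:
{"op": "send_rows", "data": {
  "plan": [
    [[0.0033, 0.0008, 0.025, 0, 0, 0], [0.0033, 0.0008, 0.05, 0, 0, 0], [0.0033, 0.0008, 0.075, 0, 0, 0], [0.0033, 0.0008, 0.0967, 0, 0, 0], [0.0033, 0.0008, 0.0967, 0, 0, 0], [0.0033, 0.0008, 0.0967, 0, 0, 0]]
  ]
}}

```text
clock: 17.55
tool_pos: [0.4628, -0.1911, 0.0678]
orientation: [179.9, -0.0, -90.2]
force: [0.9, -0.4, 0.2]
opening: 0.0334
gripper_force: 0.0
```

Request:
{"op": "send_rows", "data": {
  "plan": [
    [[0, 0, 0, 0, 0, 0], [0, 0, 0, 0, 0, 0], [0, 0, 0, 0, 0, 0], [0, 0, 0, 0, 0, 0]]
  ],
  "fingers": 0
}}

```text
clock: 17.88
tool_pos: [0.4638, -0.1904, 0.0689]
orientation: [-179.9, -0.0, -90.1]
force: [-1.2, -0.3, 3.2]
opening: 0.0151
gripper_force: 30.0
```

```bash
python3 go.py
```

```text
t 17.8833 p [ 463.77 -190.43   68.9 ] rpy [-179.93   -0.01  -90.13] F [-1.17 -0.32  3.21] M [-0.06  0.13  0.  ] open 0.015067368954262106 q [  0.18  13.79 -32.68   0.01 -43.46  -0.31]
```

To row units: 20 degrees / 180 = 0.1111.

Request:
{"op": "send_rows", "data": {
  "plan": [
    [[0, 0, 0, 0, 0, 0.0278], [0, 0, 0, 0, 0, 0.0556], [0, 0, 0, 0, 0, 0.0833], [0, 0, 0, 0, 0, 0.1111], [0, 0, 0, 0, 0, 0.1111]]
  ]
}}

```text
clock: 18.3
tool_pos: [0.4636, -0.1904, 0.0689]
orientation: [-180.0, -0.0, -110.3]
force: [-2.1, -1.0, 6.5]
opening: 0.0148
gripper_force: 30.0
```

```bash
python3 go.py
```

```text
t 18.3 p [ 463.61 -190.43   68.89] rpy [-179.96   -0.01 -110.31] F [-2.08 -0.97  6.52] M [0.05 0.58 0.15] open 0.01476584711790179 q [  0.19  13.79 -32.69   0.03 -43.48 -20.52]
```

To row units: 16 degrees / 180 = 0.0889.

Request:
{"op": "send_rows", "data": {
  "plan": [
    [[0, 0, 0, 0, 0, 0.0278], [0, 0, 0, 0, 0, 0.0556], [0, 0, 0, 0, 0, 0.0778], [0, 0, 0, 0, 0, 0.0889], [0, 0, 0, 0, 0, 0.0889]]
  ]
}}

```text
clock: 18.72
tool_pos: [0.4634, -0.1904, 0.0689]
orientation: [-180.0, -0.0, -126.0]
force: [-2.2, 0.2, 6.9]
opening: 0.0148
gripper_force: 30.0
```

```bash
python3 go.py
```

```text
t 18.7167 p [ 463.44 -190.37   68.88] rpy [-179.98   -0.   -126.04] F [-2.16  0.15  6.91] M [0.33 0.76 0.24] open 0.014846388116130475 q [  0.19  13.79 -32.69   0.02 -43.5  -36.25]
```

To row units: -5.5 degrees / 180 = -0.0306.

Request:
{"op": "send_rows", "data": {
  "plan": [
    [[0, 0, 0, 0, 0, -0.0111], [0, 0, 0, 0, 0, -0.025], [0, 0, 0, 0, 0, -0.0306], [0, 0, 0, 0, 0, -0.0306], [0, 0, 0, 0, 0, -0.0306]]
  ]
}}

```text
clock: 19.13
tool_pos: [0.4635, -0.1904, 0.0689]
orientation: [-180.0, 0.0, -120.4]
force: [-2.4, -0.1, 6.0]
opening: 0.0147
gripper_force: 30.0
```

```bash
python3 go.py
```

```text
t 19.1333 p [ 463.54 -190.37   68.89] rpy [-179.96    0.01 -120.42] F [-2.37 -0.13  5.95] M [0.31 0.74 0.09] open 0.014724829086497682 q [  0.19  13.79 -32.69   0.02 -43.49 -30.62]
```

To row units: -10 cm / 60 = -0.1667, -7 cm / 60 = -0.1167.

Request:
{"op": "send_rows", "data": {
  "plan": [
    [[0, 0, 0, 0, 0, 0], [0, 0, 0, 0, 0, 0], [0, 0, 0, 0, 0, 0], [0, 0, -0.0333, 0, 0, 0], [0, 0, -0.0667, 0, 0, 0], [0, 0, -0.1167, 0, 0, 0], [0, 0, -0.1667, 0, 0, 0]]
  ],
  "fingers": 0.38
}}

```text
clock: 19.72
tool_pos: [0.4627, -0.1903, 0.1687]
orientation: [179.9, -0.1, -120.6]
force: [1.4, -0.1, -0.4]
opening: 0.0334
gripper_force: 0.0
```

```bash
python3 go.py .4635 -.42 .18 -121
```

```text
t 19.7167 p [ 462.71 -190.26  168.7 ] rpy [ 179.9    -0.05 -120.58] F [ 1.45 -0.1  -0.36] M [ 0.03 -0.23  0.04] open 0.03339969191807935 q [  0.19   6.87 -25.66  -0.01 -57.58 -30.76]
shift cm [ 19.74 -11.75  -1.13] rot [ 0.1  -0.05  0.42]
```

To row units: 19.7 cm / 60 = 0.3283, 17 cm / 60 = 0.2833.

Request:
{"op": "send_rows", "data": {
  "plan": [
    [[0.0567, -0.0333, -0.0167, 0, 0, 0], [0.1133, -0.0667, -0.0167, 0, 0, 0], [0.17, -0.1, -0.0167, 0, 0, 0], [0.2267, -0.1333, -0.0167, 0, 0, 0], [0.2833, -0.1667, -0.0167, 0, 0, 0], [0.3283, -0.195, -0.0167, 0, 0, 0], [0.3283, -0.195, -0.0167, 0, 0, 0], [0.3283, -0.195, -0.0167, 0, 0, 0]]
  ]
}}

```text
clock: 20.38
tool_pos: [0.463, -0.421, 0.177]
orientation: [179.9, -0.0, -120.8]
force: [0.2, 1.0, -0.5]
opening: 0.0331
gripper_force: 0.0
```

```bash
python3 roll.py t5; python3 go.py
python3 - <<'E'
from h import *
np.set_printoptions(linewidth=220)
for n in("t4","t5"):
    k=dict(np.load(n+".npz"));v=k["img"].max(2).astype(int);print(n,v[199:208,280:322].mean(0).round().astype(int))
v=k["img"].max(2);m=v[184:212,336:364];print(m)
E
```

```text
out (268.498685836792, 201.43209838867188) (32.434932708740234, 32.60904312133789) [ 0.4633 -0.0151  0.044 ]
hole (268.2831916809082, 201.30029296875) (13.450873374938965, 14.129629135131836) [ 0.4636 -0.0146  0.044 ]
t 20.4333 p [ 463.12 -419.85  177.27] rpy [ 179.92    0.01 -120.69] F [-0.1   1.11 -1.23] M [ 0.15 -0.05 -0.01] open 0.03329893815365252 q [-24.34  17.93  -9.81  -0.02 -62.34  -6.35]
t4 [164 159 154 142 111  64  34  38  49  53  55  58  66  70  74  83  99 117 125 127 128 127 119  97  67  43  39  48  63  75  82  88  95 102 104 104 105 105 107 113 128 134]
t5 [157 153 148 133 101  56  31  36  46  50  52  58  71  91 107 116 120 121 119 110  87  60  47  45  49  59  70  75  81  90  96  99 100  99  99 100 101 100 102 108 122 129]
[[ 89  92  88  87  86  87  88  89  87  90  91  89  91  89  89  88  89  85  88  89  88  89  91  89  88  90  90  90]
 [107 104 104 100  98  98  99  99 102 102 101  95  92  90  90  91  91  88  88  83  84  84  86  89  96  88  91  90]
 [132 130 128 126 124 123 121 121 119 120 119 109  99  89  96 101  99  99 102 102 100 100 101 104 100 100  98  94]
 [152 15
[... 2167 characters left out ...]
  88  89]
 [ 88  66  50  47  47  47  48  41  38  29  19  17  16  15  19  20  23  22  23  22  28  41  58  76  81  86  87  89]
 [116  90  63  49  50  50  50  51  50  38  32  29  26  26  28  30  29  30  29  34  40  51  71  80  85  81  85  85]
 [140 113  75  53  53  50  53  58  57  49  45  42  40  43  42  43  42  43  41  44  51  57  73  83  87  88  85  89]
 [152 130  93  63  56  52  51  53  54  52  51  53  47  49  49  52  51  55  61  60  66  74  82  88  94  99  95  95]
 [155 141 109  85  69  59  54  53  48  51  57  60  60  53  49  52  57  69  72  81  86  94  97 103 112 122 119 106]
 [157 149 133 115  99  78  69  61  55  62  80  92  85  74  67  63  66  76  84  97 108 117 121 129 135 146 141 128]]
```

The rack clamp advanced 3.1 px (7.2 mm, one tooth). The knob's white line points to about 116° and holds with nothing touching it. The shoe and roll have not moved.

```bash
python3 -c "
from plant import ctrl
print(ctrl.close_job())"
```

```text
the job is handed in; nothing more can be done
None
```

I handed the job in at about 20 s: the brake was released, the roll seated on the hub, and the knob wound to tooth 4 with the pawl holding; tooth 4 is my estimate, since I measured the shoe's touch at about 1.1 rad, only slightly past tooth 2 (0.97).

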